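Tip a relay box out into the feed tray and latch the tray

ROBOT

A 6-joint arm with a two-finger parallel gripper is mounted at the origin on the work surface. World frame = base frame: x ahead of the robot, y to its left, z up, the work surface at z = 0. Lengths are in m, angles in degrees, forces in N, time in s.
With the tool pointing down it reaches from about 0.2 to 0.875 m from the base axis. Payload 3.4 kg.
Tool frame: the origin (TCP) lies at the very end of the fingers, on their centre line; the grasp point (between the pads) lies 19 mm behind it; z points along the fingers, y is the line along which they close (so a half turn about z gives the same grasp; the last joint's range is limited). The gripper opens to 94 mm and grips with 3 to 60 N. Pads are 16 mm wide; open, the fingers measure 119 mm over their backs; the gripper's body (75 mm by 177 mm) begins 78 mm behind the grasp point.
Start: joints at [69.672, 15.808, 86.224, -0, 77.962, -6.933], TCP at [0.133, 0.559, 0.205] pointing down, gripper open.
Joint ranges: [-165.64, 165.64], [-43.16, 119.46], [12.63, 154.43], [-67.54, 247.53], [6.08, 155.33], [-154.97, 154.97]. Speed limits (degrees/s): [147.25, 147.25, 180, 180, 180, 180].

INTERFACE

Orientations are given as a 3x3 rotation matrix whose columns are the frame's x, y, z axes.
In Python, from rig import ctrl, get_image, camera_params, order gives the robot as it stands. The module is installed in compiled form; this text tells all that it offers.
- The arm moves only by the shell command python3 -m pendant 'ROWS' [OPENING]. ROWS is JSON, a list of rows, each an object with "dp": the shift along the tool's x, y, z normalised to -1 to 1, where 1 is 0.75 m, a list of three; "twist": the turn about the tool's z normalised to -1 to 1, where 1 is 360 degrees. In form: [{"dp": [dx, dy, dz], "twist": twist}, ...]. A call has 1 to 12 rows; each row is the pose to reach, as a shift and turn from the pose commanded when the call began, along the tool's axes at that moment, turning the shorter way round; what a row does not reach only later rows make up. A row lasts 1/10 s, in which the tool goes at most 50 mm and 8.59 degrees, less where a joint would pass 70% of its speed; a pose out of reach is approached as far as the arm can. A call with a number of a shift or a turn outside -1 to 1 is refused whole. A call with a gripper value outside its range is refused whole. OPENING is the gripper command: -1 is fully open, 1 is shut, values between are in proportion, set as the call begins (- or left out, the last holds). The fingers move at their own pace and stop on an object; the grip force is fixed at half the most. Time passes only in rows, so rows that repeat a pose let the fingers close. It gives the time, the measured TCP pose, the force, the opening and the grip force at its end, in the units of the state.
- ctrl.get_state(): the state, without advancing time (a new reading comes with each control period).
- get_image(name): name is "scene" or "side" or "wrist"; returns the picture (384x512x3 uint8, blue, green, red); there is no depth.
- camera_params(name): a dict with "vertical_fov" (degrees; the focal length in pixels is half the picture's height over the tangent of half this angle, whatever the lens; pixels are square), "cx", "cy" (the principal point, pixels), "distortion" ([k1, k2, p1, p2, k3] as OpenCV has them; the pictures are not rectified), "R" (3x3) and "t" (3): a world point X has camera coordinates R X + t. Camera axes: x right, y down, z forward; pixel columns grow to the right and rows downward; lengths in m; the calibration is good to about 2 mm. A picture is of the moment at which its call begins: read the wrist's pose just before it. camera_params takes no time and is no camera call; for the wrist camera it gives the pose at the moment of the call.
- order.finish_job(): hands the job in; it is judged then, once.
The state is a dict: "time": time; "joint_pos": joint angles; "qvel": joint speeds; "effort": joint torques, N m; "eef_pos": TCP position; "tcp_rot": TCP orientation; "wrist_force": force on the tool from outside, world axes, zero at the start; "moment": the same for the moment, N m; "gripper_width": opening from 0.0 (shut) to 1.0 (fully open); "finger_force": force on a finger pad.
Only numpy, scipy, OpenCV 4.12 (cv2) and the standard library are available. Lean on these libraries where they do the work, as an engineer would, in place of code of your own. Each camera call takes 0.05 s, during which the arm holds its last target. There are 200 camera calls.

TASK

Charge the soldering robot's feed tray with relays: swing the clear lid of the parts box fully back until it stays there by itself, and only then tip the box right over by its pin so that every relay in it falls into the white tray. Set the box back level with its lid shut, put the relays that lie loose on the bench into the tray too, and when all are in, push the tray home until it stays latched. Leave the spool, the screwdriver and the pallet where they are.

Things in the scene. Friction and masses are not known exactly. Their poses are not given: they have to be found in the camera images.
- loader: Tip-out loader, fixed: aluminium base plate 190 x 215 x 10 mm with a lidded box on a pivot and, on its -y side, a white sliding tray with a black latch housing behind. Origin on the bench below the middle of the box's pivot axis. x points away from the robot (within 0.2 rad), y left, z up; all 'loader' coordinates use it. Two ears (x = +-47 mm, 107 mm high) hold the pivot.
- pivot (a point): Middle of the box's pivot axis (along loader x), 95 mm above the loader's origin. Box when level: grey, 80 mm along x, 40 mm high, walls 4 mm; floor from the pivot to y = +60 mm, underside 95 mm above the bench; the wall towards the tray flares out as a pouring lip from the pivot up to y = -35 mm.
- box (a joint): Tip of the box, rad: 0 level on its rest, 1.85 right over at its stop, mouth down over the tray (its +y side rises and goes over towards -y; right-handed about loader +x). With the lid back, it falls back to level from below about 0.25, over to the stop from above about 0.65, and rests between; 0.15 N m moves it. The relays surely slide out only beyond about 1.7; its lip stays clear above the tray.
- tip_pin (a point): Grip point on the axis of the tipping pin: round steel, 12 mm thick, along loader x, standing out from the box's end on the robot's side (x = -40 to -104 mm). Point at x = -86 mm; in the box 52 mm to +y of and 20 mm above the pivot axis. Pinched from above with fingers closing along loader y it turns between the fingers, so the gripper may stay upright along the arc.
- lid (a joint): Angle of the clear lid (80 x 97 x 4 mm) to the box, rad: 0 shut, 2.3 fully back at its stop; the free edge rises and swings over to +y (left-handed about loader +x). Over-centre detent: let go below about 1.55 it snaps shut, above 1.75 it snaps back to the stop and stays, even while the box is tipped. It resists with up to 0.1 N m.
- lid_hinge (a point): Middle of the lid's hinge axis, along loader x; in the box 60 mm to +y of and 40.5 mm above the pivot axis (turns with the box).
- lid_bar (a point): Grip point on the axis of the lid's bar: round steel, 10 mm thick, along loader x, standing out from the lid's free edge on the side away from the robot (x = +40 to +104 mm). Point at x = +86 mm; in the lid 93 mm from the hinge axis and 2 mm above it; shut and level: loader y = -33, z = 137.5 mm. Pinched from above with fingers closing along loader y it turns between them.
- tray (a joint): Slide of the tray away from the robot (loader +x), m: 0 out (start), 0.036 fully home. Push-to-latch: a spring pushes it out with up to 4.3 N below about 0.021; pressed past about 0.028, best right to the stop, it is drawn home and held there with about 2 N. Pushing again does not release it.
- tray_in (a point): Centre of the tray's inner floor, 15.5 mm above the bench, at loader x = 0 (tray out), y = -74 mm; axes as the loader's; moves with the tray. The white tray is open on top: inside 112 mm along x, 116 mm along y, 34 mm deep, walls 4 mm. The level box's lip hangs over its +y side, from 95 mm up.
- push_plate (a point): Middle of the face to push: upright white plate, 44 mm wide, 5 mm thick, on a tongue in front of the tray, facing the robot (-x). In the loader at x = -95 mm (tray out), y = -87 mm, 41.5 mm above the bench; the plate reaches from 13.5 to 63.5 mm above the bench.
- spool: Bystander: white solder spool standing on end on the left, 54 mm across, 46 mm high, loose; origin under its centre.
- driver: Bystander: screwdriver with black handle lying on the bench at the left, loose.
- pallet: Bystander: white work pallet 100 x 130 x 12 mm with two small yellow pegs (30 mm high over all), loose on the bench; origin under its centre.
- relay1: One of 2 to 4 identical blue relays that start flat in the box: 28 x 18 x 16 mm along its own x, y, z, about 18 g; origin at its centre. Absent (None) in some starts.
- relay2: One of 2 to 4 identical blue relays that start flat in the box: 28 x 18 x 16 mm along its own x, y, z, about 18 g; origin at its centre. Absent (None) in some starts.
- relay3: One of 2 to 4 identical blue relays that start flat in the box: 28 x 18 x 16 mm along its own x, y, z, about 18 g; origin at its centre. Absent (None) in some starts.
- relay4: One of 2 to 4 identical blue relays that start flat in the box: 28 x 18 x 16 mm along its own x, y, z, about 18 g; origin at its centre. Absent (None) in some starts.
- stray1: One of 2 to 5 such relays that start flat on the bench, on the right: 28 x 18 x 16 mm along its own x, y, z, about 18 g, blue; origin at its centre. Absent (None) in some starts.
- stray2: One of 2 to 5 such relays that start flat on the bench, on the right: 28 x 18 x 16 mm along its own x, y, z, about 18 g, blue; origin at its centre. Absent (None) in some starts.
- stray3: One of 2 to 5 such relays that start flat on the bench, on the right: 28 x 18 x 16 mm along its own x, y, z, about 18 g, blue; origin at its centre. Absent (None) in some starts.
- stray4: One of 2 to 5 such relays that start flat on the bench, on the right: 28 x 18 x 16 mm along its own x, y, z, about 18 g, blue; origin at its centre. Absent (None) in some starts.
- stray5: One of 2 to 5 such relays that start flat on the bench, on the right: 28 x 18 x 16 mm along its own x, y, z, about 18 g, blue; origin at its centre. Absent (None) in some starts.
Not all that is in view belongs to the job. Leave any orange or yellow look-alike of the stray4 alone.

How it is judged:
By the outcome, as a careful person would: the job done as asked, in the order asked, and still so for the second after the job is handed in, with the robot touching nothing.
Of relay1, relay2, relay3, relay4 only 2 to 4 are there at a start; the rules pass over those that are not, and their reading is None.
Of stray1, stray2, stray3, stray4, stray5 only 2 to 5 are there at a start; the rules pass over those that are not, and their reading is None.
At some moment in a run one of stray1, stray2, stray3, stray4, stray5 may be knocked a few centimetres aside while the robot is not near it.
Once in a run the grip may slacken for a moment while it holds something.
It also fails if it takes over 210 s, if anything falls off the work surface, if the arm or the gripper's body presses on something with over 40 N, if the wrist force passes 120 N, or if a joint passes its speed limit or range.

## Working session

There is one attempt and no reset: what is moved stays moved. The work goes in short steps, Python scripts to look and compute and a shell command to move; the robot and the scene stay as the last step left them, time stands still between calls to the robot, and variables do not carry over. Pictures are saved under pics/ and viewed, at most 14 in all, crops included, and the job is handed in when it is done.

```bash
mkdir -p pics
cat > h.py <<'E'
import numpy as np, cv2
from rig import ctrl, get_image, camera_params, order
def K(p):
    f=192/np.tan(np.radians(p["vertical_fov"])/2)
    return np.array([[f,0,p["cx"]],[0,f,p["cy"]],[0,0,1.]])
def ray(p,uv):
    n=cv2.undistortPoints(np.array([[uv]],float),K(p),np.array(p["distortion"],float))[0,0]
    R=np.array(p["R"]);t=np.array(p["t"])
    return -R.T@t, R.T@np.array([n[0],n[1],1])
def onz(p,uv,z):
    o,d=ray(p,uv); return o+d*(z-o[2])/d[2]
def proj(p,X):
    R=np.array(p["R"]);
    return cv2.projectPoints(np.array(X,float).reshape(-1,1,3),cv2.Rodrigues(R)[0],np.array(p["t"],float),K(p),np.array(p["distortion"],float))[0][:,0]
def go(X,yaw=None):
    "shift in tool units for TCP target X (world); yaw of tool y axis in deg"
    s=ctrl.get_state();R=np.array(s["tcp_rot"])
    d=R.T@(np.array(X)-s["eef_pos"])/0.75
    return d.round(4)
E
python3 - <<'E'
from h import *
s=ctrl.get_state();print(s)
for n in("scene","side","wrist"):
    p=camera_params(n);print(n,(-np.array(p["R"]).T@p["t"]).round(3),p["vertical_fov"])
    cv2.imwrite(f"pics/{n}0.png",get_image(n))
E
```

```text
{'time': 0.0, 'joint_pos': array([ 6.96716660e+01,  1.58479007e+01,  8.62938772e+01, -1.23269444e-03,
        7.79613247e+01, -6.93178084e+00]), 'qvel': array([ 0.06155013, -0.06058708,  0.02845679,  0.02329042,  0.08771441,
       -0.02047909]), 'effort': array([-1.70371317e-03, -4.04580975e+01, -2.37224472e+01,  7.01149623e-02,
        3.45984218e-02, -1.38433147e-04]), 'eef_pos': array([0.13302943, 0.55882586, 0.20461131]), 'tcp_rot': array([[-9.72790803e-01,  2.31684456e-01, -6.05406702e-04],
       [ 2.31685164e-01,  9.72789346e-01, -1.69471131e-03],
       [ 1.96294922e-04, -1.78886333e-03, -9.99998381e-01]]), 'wrist_force': array([-0.34782943, -0.23533498,  0.28191402]), 'moment': array([-0.01099571,  0.04315856, -0.00382875]), 'finger_force': 0.0, 'gripper_width': 0.9965454900060835}
scene [ 1.175 -0.309  0.701] 50.86399735247921
side [ 0.17  -1.006  0.941] 42.04076031666455
wrist [0.067 0.574 0.384] 58.85017891051354
```

View pics/scene0.png

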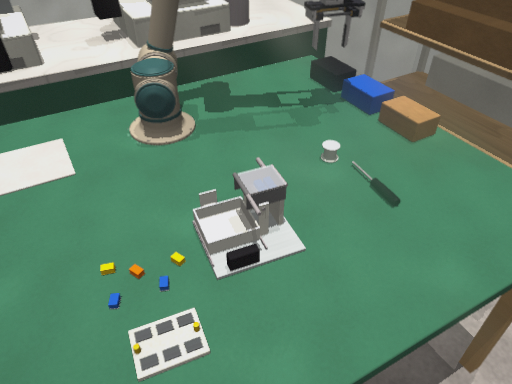

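View pics/side0.png

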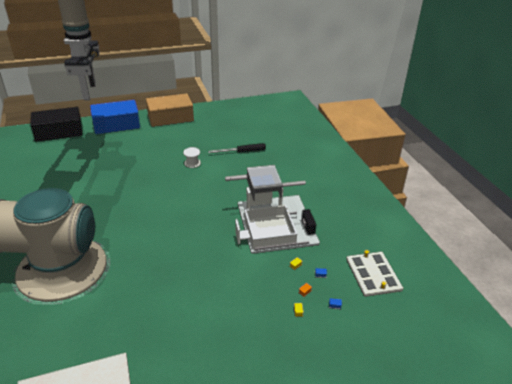

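Scene view: the loader is around (245,225), with the tray at (227,225) and the latch at (243,257). The blue strays are at scene (114,300) and (164,283), side (335,303) and (320,272). Look-alikes to leave alone are yellow (107,269), yellow (178,258) and orange (137,271). The blue bin at (368,93) is background. By the description I choose the two blue pieces. Next is a close crop of the loader and the strays.

Run:
```python
from h import *
a=cv2.imread("pics/scene0.png")[150:280,180:310];b=cv2.imread("pics/side0.png")[155:255,215:325]
c=cv2.imread("pics/scene0.png")[245:315,90:200]
a=cv2.resize(a,(400,400),interpolation=2);b=cv2.resize(b,(400,364),interpolation=2)
b=cv2.copyMakeBorder(b,0,36,0,0,0)
c=cv2.resize(c,(314,200),interpolation=2)
im=np.zeros((600,800,3),np.uint8);im[:400,:400]=a;im[:400,400:]=b;im[400:,:314]=c
cv2.imwrite("pics/crop1.png",im)
```

```text
(no output)
```

View pics/crop1.png

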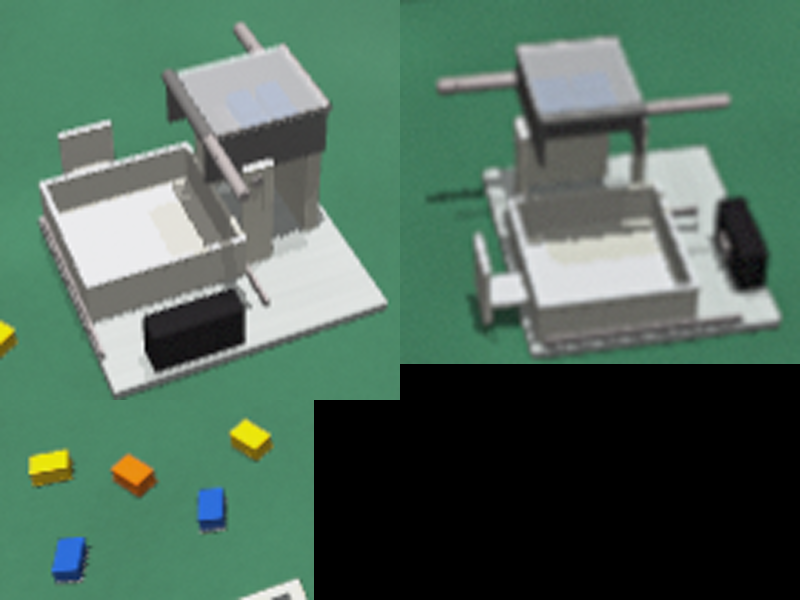

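Crop shows the lid shut with about two relays under it. Lid bar end: scene (258,211), side (305,182.5). Pin end: scene (258,159), side (226,178.7). Both blue strays are confirmed, well clear of the yellow and orange ones.

```bash
cat >> h.py <<'E'
def tri(a,b):
    A=[];B=[]
    for o,d in(a,b):
        d=d/np.linalg.norm(d);P=np.eye(3)-np.outer(d,d);A.append(P);B.append(P@o)
    return np.linalg.lstsq(np.vstack(A),np.hstack(B),rcond=None)[0]
def blue(im,p,z=.016,amin=15):
    h=cv2.cvtColor(im,cv2.COLOR_BGR2HSV);m=cv2.inRange(h,(105,140,60),(125,255,255))
    out=[]
    for c in cv2.findContours(m,0,2)[0]:
        if cv2.contourArea(c)<amin: continue
        r=cv2.minAreaRect(c);q=np.array([onz(p,v,z)[:2] for v in cv2.boxPoints(r)])
        M=cv2.moments(c);u=(M["m10"]/M["m00"],M["m01"]/M["m00"])
        e=[q[1]-q[0],q[2]-q[1]];l=max(e,key=np.linalg.norm)
        out.append((np.round(u,1),onz(p,u,z/2).round(4)[:2],np.round([np.linalg.norm(e[0]),np.linalg.norm(e[1])],4),round(np.degrees(np.arctan2(l[1],l[0]))%180,1)))
    return out
E
python3 - <<'E'
from h import *
from scipy.optimize import least_squares as ls
a,b=camera_params("scene"),camera_params("side")
bar=tri(ray(a,(258,211.1)),ray(b,(305.2,182.5)));pin=tri(ray(a,(258,159.1)),ray(b,(226,178.7)))
print(bar,pin)
pts=[((104,-33,137.5),(258,211.1),(305.2,182.5)),((-104,52,115),(258,159.1),(226,178.7))]
def T(v,X):
    c,s=np.cos(v[2]),np.sin(v[2]);X=np.array(X)/1000
    return np.array([v[0]+c*X[0]-s*X[1],v[1]+s*X[0]+c*X[1],X[2]])
f=lambda v:np.hstack([np.hstack([proj(a,T(v,X))[0]-u,proj(b,T(v,X))[0]-w]) for X,u,w in pts])
r=ls(f,[*((bar+pin)/2)[:2],0]);print(r.x,np.degrees(r.x[2]),r.fun.round(1))
for c in [(218,277.7),(305.5,248.2)]:print(onz(a,c,.01))
for c in [(300.3,196.3),(319,243),(253.5,251.8),(238.9,202.3)]:print(onz(b,c,.01))
for n,p in(("scene",a),("side",b)):
    for q in blue(cv2.imread(f"pics/{n}0.png"),p):print(n,*q)
E
```

```text
[ 0.65018205 -0.00958617  0.14149442] [0.4579578  0.1009546  0.11558707]
[ 0.55144396  0.0382731  -0.13045125] -7.47430614368879 [-0.   2.6 -0.9 -0.2 -0.   0.  -1.5 -0.8]
[ 0.6625852  -0.11275972  0.01      ]
[0.68546307 0.09731846 0.01      ]
[0.68706462 0.08698961 0.01      ]
[ 0.65785278 -0.11913546  0.01      ]
[ 0.47754433 -0.0997906   0.01      ]
[0.49992868 0.11240823 0.01      ]
scene [114.  300.1] [ 0.6078 -0.3186] [0.0222 0.0342] 165.1
scene [163.7 282.5] [ 0.6157 -0.2169] [0.0169 0.0338] 160.0
scene [367.3  85.7] [0.1064 0.7906] [0.2008 0.1945] 139.2
side [335.1 302.6] [ 0.6119 -0.3175] [0.0286 0.0242] 163.1
side [320.9 272.1] [ 0.6199 -0.2172] [0.0255 0.0241] 163.1
side [114.6 116.1] [0.1995 0.7489] [0.1738 0.2328] 86.5
```

```bash
cat >> h.py <<'E'
L=np.array([0.5515,0.0383,np.radians(-7.2)])
def W(x,y,z=0):
    c,s=np.cos(L[2]),np.sin(L[2]);x,y,z=x/1000,y/1000,z/1000
    return np.array([L[0]+c*x-s*y,L[1]+s*x+c*y,z])
def info(X,yaw):
    "dp units to X and twist to bring tool y axis to world angle yaw (mod 180)"
    s=ctrl.get_state();R=np.array(s["tcp_rot"]);a=np.degrees(np.arctan2(R[1,1],R[0,1]))
    t=(yaw-a+90)%180-90
    print("dp",go(X),"twist",round(-t/360,4),"yaw",a.round(2),"q6",s["joint_pos"][5].round(0))
E
python3 - <<'E'
from h import *
info(W(88,-33,260),82.8)
E
```

```text
dp [-0.8249 -0.5772 -0.0729] twist -0.0172 yaw 76.6 q6 -7.0
```

```bash
R='{"dp":[-0.825,-0.577,-0.073],"twist":-0.0172}'; python3 -m pendant '[{"dp":[-0.1,-0.07,-0.073],"twist":0},{"dp":[-0.825,-0.577,-0.073],"twist":-0.0172},{"dp":[-0.825,-0.577,-0.073],"twist":-0.0172},{"dp":[-0.825,-0.577,-0.073],"twist":-0.0172},{"dp":[-0.825,-0.577,-0.073],"twist":-0.0172},{"dp":[-0.825,-0.577,-0.073],"twist":-0.0172},{"dp":[-0.825,-0.577,-0.073],"twist":-0.0172},{"dp":[-0.825,-0.577,-0.073],"twist":-0.0172},{"dp":[-0.825,-0.577,-0.073],"twist":-0.0172},{"dp":[-0.825,-0.577,-0.073],"twist":-0.0172},{"dp":[-0.825,-0.577,-0.073],"twist":-0.0172},{"dp":[-0.825,-0.577,-0.073],"twist":-0.0172}]' -1
python3 - <<'E'
from h import *
info(W(88,-33,260),82.8)
E
```

```text
time: 1.35
eef_pos: [0.5277, 0.1148, 0.2535]
tcp_rot: [[-0.992, 0.126, -0.0], [0.126, 0.992, 0.0], [0.0, 0.0, -1.0]]
wrist_force: [1.5, 0.9, 0.1]
gripper_width: 0.999
finger_force: 0.0
dp [-0.1617 -0.1411 -0.0088] twist -0.0001 yaw 82.77 q6 -78.0
```

```bash
python3 -m pendant '[{"dp":[-0.16,-0.14,-0.007],"twist":0},{"dp":[-0.16,-0.14,-0.007],"twist":0},{"dp":[-0.16,-0.14,-0.007],"twist":0},{"dp":[-0.16,-0.14,-0.007],"twist":0},{"dp":[-0.16,-0.14,-0.007],"twist":0},{"dp":[-0.16,-0.14,-0.007],"twist":0}]' -1
python3 - <<'E'
from h import *
info(W(88,-33,260),82.8)
p=camera_params("wrist");im=get_image("wrist");cv2.imwrite("pics/w1.png",im)
for n,X in dict(barend=W(104,-33,137.5),bar=W(86,-33,137.5),pinend=W(-104,52,115),tip=W(-86,52,115),tray=W(0,-74,15.5)).items():print(n,proj(p,X).round(0))
E
```

```text
time: 1.95
eef_pos: [0.6317, -0.0016, 0.2584]
tcp_rot: [[-0.992, 0.125, -0.002], [0.125, 0.992, 0.001], [0.002, 0.001, -1.0]]
wrist_force: [-0.4, 0.4, -0.3]
gripper_width: 1.001
finger_force: 0.0
dp [-0.0046 -0.0046 -0.0021] twist 0.0 yaw 82.82 q6 -89.0
barend [[250. 208.]]
bar [[250. 188.]]
pinend [[348. -30.]]
tip [[347.  -8.]]
tray [[217.  96.]]
```

View pics/w1.png

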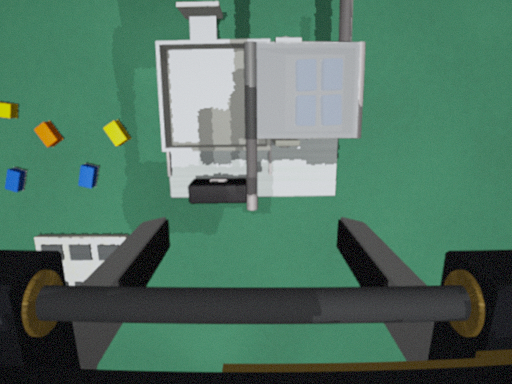

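Wrist view: the bar end is at (251,210) against a predicted (250,208), and the pin is at u=346 against a predicted 347, so the loader pose is good. Four relays lie under the lid, and there are two blue strays at (14,180) and (88,176).

```bash
python3 -m pendant '[{"dp":[-0.004,-0.004,0.186],"twist":0},{"dp":[-0.004,-0.004,0.186],"twist":0},{"dp":[-0.004,-0.004,0.186],"twist":0},{"dp":[-0.004,-0.004,0.186],"twist":0},{"dp":[-0.004,-0.004,0.186],"twist":0},{"dp":[-0.004,-0.004,0.186],"twist":0}]' -1
python3 -m pendant '[{"dp":[0,0,0],"twist":0},{"dp":[0,0,0],"twist":0},{"dp":[0,0,0],"twist":0},{"dp":[0,0,0],"twist":0},{"dp":[0,0,0],"twist":0},{"dp":[0,0,0],"twist":0},{"dp":[0,0,0],"twist":0},{"dp":[0,0,0],"twist":0},{"dp":[0,0,0],"twist":0},{"dp":[0,0,0],"twist":0}]' 1
python3 - <<'E'
from h import *
info(W(88,-33,118.5),82.8)
f=lambda p:np.array([60-93*np.cos(p)+2*np.sin(p),135.5+93*np.sin(p)+2*np.cos(p)])
for p in np.linspace(0,2.3,13)[1:]:
    d=(f(p)-f(0))/750; print(d.round(4)*[1,-1])
E
```

```text
time: 2.6
eef_pos: [0.637, -0.0053, 0.1225]
tcp_rot: [[-0.992, 0.124, 0.005], [0.124, 0.992, -0.0], [-0.005, 0.0, -1.0]]
wrist_force: [0.5, -0.0, 0.7]
gripper_width: 1.0
finger_force: 0.0
time: 3.6
eef_pos: [0.6354, -0.006, 0.1193]
tcp_rot: [[-0.992, 0.125, 0.0], [0.125, 0.992, 0.0], [-0.0, 0.0, -1.0]]
wrist_force: [-0.1, 1.1, -0.2]
gripper_width: 0.187
finger_force: 0.0
dp [0.001  0.0006 0.001 ] twist -0.0 yaw 82.8 q6 -90.0
[ 0.0028 -0.0236]
[ 0.01   -0.0462]
[ 0.0214 -0.067 ]
[ 0.0365 -0.0853]
[ 0.0549 -0.1003]
[ 0.0758 -0.1116]
[ 0.0984 -0.1187]
[ 0.122  -0.1213]
[ 0.1457 -0.1195]
[ 0.1685 -0.1131]
[ 0.1898 -0.1025]
[ 0.2086 -0.088 ]
```

Still closing; give it more time.

```bash
python3 -m pendant '[{"dp":[0,0,0],"twist":0},{"dp":[0,0,0],"twist":0},{"dp":[0,0,0],"twist":0},{"dp":[0,0,0],"twist":0},{"dp":[0,0,0],"twist":0}]' 1
python3 -m pendant '[{"dp":[0,0.003,-0.024],"twist":0},{"dp":[0,0.010,-0.046],"twist":0},{"dp":[0,0.021,-0.067],"twist":0},{"dp":[0,0.0365,-0.085],"twist":0},{"dp":[0,0.055,-0.100],"twist":0},{"dp":[0,0.076,-0.1115],"twist":0},{"dp":[0,0.098,-0.1185],"twist":0},{"dp":[0,0.122,-0.121],"twist":0},{"dp":[0,0.1455,-0.1195],"twist":0},{"dp":[0,0.168,-0.113],"twist":0},{"dp":[0,0.189,-0.1025],"twist":0},{"dp":[0,0.206,-0.089],"twist":0}]' 1
python3 -m pendant '[{"dp":[0,0,0],"twist":0},{"dp":[0,0,0],"twist":0},{"dp":[0,0,0],"twist":0}]' 1
python3 - <<'E'
from h import *
p=camera_params("wrist");im=get_image("wrist");cv2.imwrite("pics/w2.png",im)
f=lambda p:np.array([60-93*np.cos(p)+2*np.sin(p),135.5+93*np.sin(p)+2*np.cos(p)])
info(W(88,f(2.3)[0],f(2.3)[1]-19),82.8)
E
```

```text
time: 4.1
eef_pos: [0.6354, -0.0043, 0.1191]
tcp_rot: [[-0.992, 0.125, 0.0], [0.125, 0.992, 0.003], [0.0, 0.003, -1.0]]
wrist_force: [0.1, 4.4, -0.1]
gripper_width: 0.096
finger_force: 30.0
time: 5.3
eef_pos: [0.6548, 0.1506, 0.1885]
tcp_rot: [[-0.992, 0.124, 0.003], [0.124, 0.992, 0.004], [-0.002, 0.004, -1.0]]
wrist_force: [-3.3, 3.1, 3.6]
gripper_width: 0.094
finger_force: 30.1
time: 5.6
eef_pos: [0.6549, 0.1511, 0.1879]
tcp_rot: [[-0.992, 0.124, 0.002], [0.124, 0.992, 0.006], [-0.001, 0.006, -1.0]]
wrist_force: [-1.1, 5.6, 4.8]
gripper_width: 0.096
finger_force: 30.0
dp [ 0.0006 -0.0018  0.0045] twist 0.0002 yaw 82.86 q6 -76.0
```

View pics/w2.png

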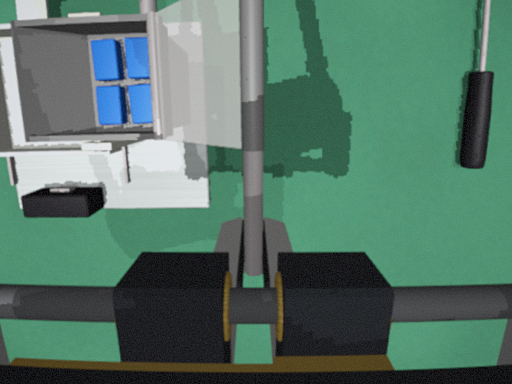

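Lid is back, with bar at the stop and four blue relays visible. Release, rise and go over the pin.

```bash
python3 -m pendant '[{"dp":[0,0,0],"twist":0},{"dp":[0,0,0],"twist":0},{"dp":[0,0,0],"twist":0},{"dp":[0,0,0],"twist":0},{"dp":[0,0,-0.06],"twist":0},{"dp":[0,0,-0.12],"twist":0},{"dp":[0,0,-0.15],"twist":0},{"dp":[0,0,-0.15],"twist":0}]' -0.2
python3 - <<'E'
from h import *
info(W(-90,52,230),82.8)
info(W(-90,52,96),82.8)
p=camera_params("scene");im=get_image("scene")
cv2.imwrite("pics/s2.png",im)
E
```

```text
time: 6.45
eef_pos: [0.6567, 0.1471, 0.3029]
tcp_rot: [[-0.992, 0.126, 0.008], [0.126, 0.992, 0.001], [-0.008, 0.002, -1.0]]
wrist_force: [0.3, -0.4, -0.2]
gripper_width: 0.602
finger_force: 0.0
dp [ 0.2417 -0.0924  0.0951] twist -0.0001 yaw 82.77 q6 -76.0
dp [ 0.2431 -0.0927  0.2738] twist -0.0001 yaw 82.77 q6 -76.0
```

```bash
python3 -m pendant '[{"dp":[0.242,-0.093,0],"twist":0},{"dp":[0.242,-0.093,0],"twist":0},{"dp":[0.242,-0.093,0],"twist":0},{"dp":[0.242,-0.093,0.05],"twist":0},{"dp":[0.242,-0.093,0.095],"twist":0},{"dp":[0.242,-0.093,0.095],"twist":0},{"dp":[0.242,-0.093,0.095],"twist":0},{"dp":[0.242,-0.093,0.095],"twist":0}]'
python3 - <<'E'
from h import *
info(W(-90,52,96),82.8)
p=camera_params("wrist");im=get_image("wrist")
print(proj(p,[W(-104,52,115),W(-60,52,115)]))
cv2.imwrite("pics/w3.png",np.hstack([im,cv2.imread("pics/s2.png")[130:290,170:330].repeat(2,0).repeat(2,1)[:384] if 0 else cv2.resize(cv2.imread("pics/s2.png")[140:290,180:300],(288,384))]))
E
```

```text
time: 7.3
eef_pos: [0.4682, 0.101, 0.2284]
tcp_rot: [[-0.992, 0.125, 0.003], [0.125, 0.992, 0.0], [-0.003, 0.001, -1.0]]
wrist_force: [0.2, -0.6, 0.2]
gripper_width: 0.602
finger_force: 0.0
dp [-0.0003  0.0002  0.1766] twist -0.0 yaw 82.79 q6 -79.0
[[254.1942542  173.14108993]
 [254.13540868 221.07611032]]
```

View pics/w3.png

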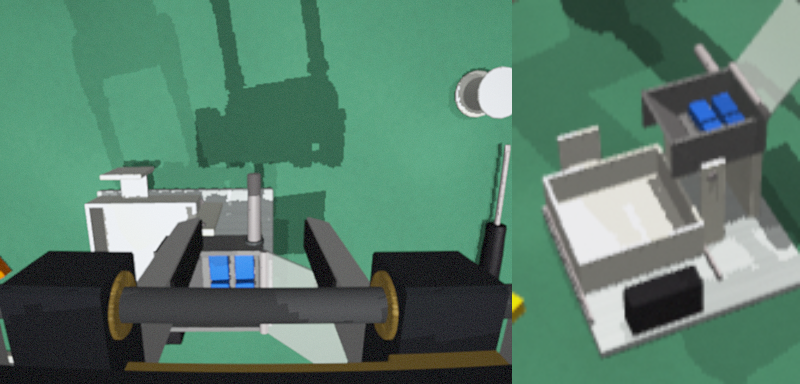

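The lid stays back by itself, and the pin end at (254,174) matches the prediction of (254,173). Descend and grip.

```bash
python3 -m pendant '[{"dp":[0,0,0.06],"twist":0},{"dp":[0,0,0.12],"twist":0},{"dp":[0,0,0.176],"twist":0},{"dp":[0,0,0.176],"twist":0},{"dp":[0,0,0.176],"twist":0}]'
python3 -m pendant '[{"dp":[0,0,0],"twist":0},{"dp":[0,0,0],"twist":0},{"dp":[0,0,0],"twist":0},{"dp":[0,0,0],"twist":0},{"dp":[0,0,0],"twist":0},{"dp":[0,0,0],"twist":0},{"dp":[0,0,0],"twist":0},{"dp":[0,0,0],"twist":0},{"dp":[0,0,0],"twist":0},{"dp":[0,0,0],"twist":0}]' 1
python3 - <<'E'
from h import *
info(W(-90,52,96),82.8)
g=lambda t:np.array([52*np.cos(t)-20*np.sin(t),95+52*np.sin(t)+20*np.cos(t)])
for p in np.linspace(0,1.85,13)[1:]:
    d=(g(p)-g(0))/750; print(d.round(4)*[1,-1])
E
```

```text
time: 7.85
eef_pos: [0.4676, 0.1011, 0.0963]
tcp_rot: [[-0.992, 0.125, 0.001], [0.125, 0.992, 0.0], [-0.001, 0.0, -1.0]]
wrist_force: [-0.2, -0.4, 0.8]
gripper_width: 0.599
finger_force: 0.0
time: 8.85
eef_pos: [0.4661, 0.1019, 0.0956]
tcp_rot: [[-0.992, 0.126, 0.001], [0.126, 0.992, 0.002], [-0.0, 0.002, -1.0]]
wrist_force: [0.2, 6.1, 2.6]
gripper_width: 0.116
finger_force: 30.0
dp [-0.0036 -0.0005 -0.0006] twist -0.0001 yaw 82.77 q6 -79.0
[-0.0049 -0.0103]
[-0.0114 -0.0198]
[-0.0192 -0.0281]
[-0.0282 -0.0352]
[-0.0382 -0.0408]
[-0.0489 -0.0448]
[-0.0601 -0.047 ]
[-0.0715 -0.0476]
[-0.0829 -0.0464]
[-0.094  -0.0434]
[-0.1044 -0.0388]
[-0.1141 -0.0326]
```

```bash
python3 -m pendant '[{"dp":[0,-0.005,-0.0103],"twist":0},{"dp":[0,-0.0114,-0.0198],"twist":0},{"dp":[0,-0.019,-0.028],"twist":0},{"dp":[0,-0.028,-0.035],"twist":0},{"dp":[0,-0.038,-0.041],"twist":0},{"dp":[0,-0.049,-0.045],"twist":0},{"dp":[0,-0.060,-0.047],"twist":0},{"dp":[0,-0.0715,-0.0475],"twist":0},{"dp":[0,-0.083,-0.0465],"twist":0},{"dp":[0,-0.094,-0.0435],"twist":0},{"dp":[0,-0.1045,-0.039],"twist":0},{"dp":[0,-0.114,-0.0325],"twist":0}]'
python3 -m pendant '[{"dp":[0,0,0],"twist":0},{"dp":[0,0,0],"twist":0},{"dp":[0,0,0],"twist":0},{"dp":[0,0,0],"twist":0},{"dp":[0,0,0],"twist":0},{"dp":[0,0,0],"twist":0},{"dp":[0,0,0],"twist":0},{"dp":[0,0,0],"twist":0}]'
python3 - <<'E'
from h import *
info(W(-90,-33.5,120.5),82.8)
a=get_image("scene")[130:280,180:300];b=get_image("wrist")
cv2.imwrite("pics/w4.png",np.hstack([cv2.resize(a,(288,384)),b]))
E
```

```text
time: 10.05
eef_pos: [0.4556, 0.0166, 0.1201]
tcp_rot: [[-0.992, 0.127, 0.001], [0.127, 0.992, 0.003], [-0.001, 0.003, -1.0]]
wrist_force: [-4.0, 20.4, 41.2]
gripper_width: 0.118
finger_force: 30.0
time: 10.85
eef_pos: [0.4557, 0.0169, 0.1203]
tcp_rot: [[-0.992, 0.126, 0.001], [0.126, 0.992, 0.002], [-0.001, 0.003, -1.0]]
wrist_force: [-0.8, 6.7, 10.1]
gripper_width: 0.123
finger_force: 30.0
dp [-0.0031 -0.0004 -0.0003] twist -0.0001 yaw 82.75 q6 -90.0
```

View pics/w4.png

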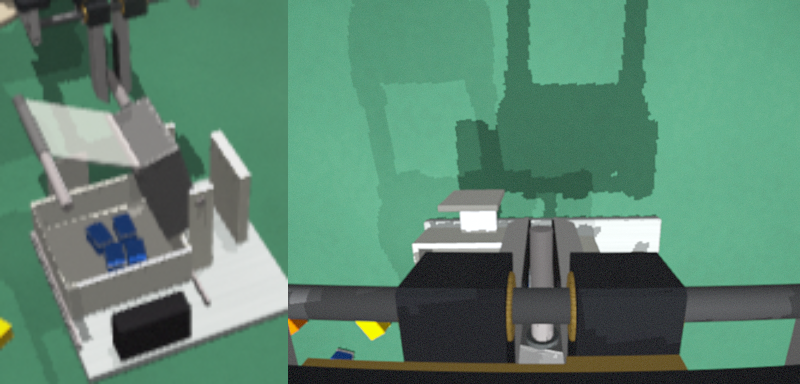

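The box is right over and all four relays lie in the tray, at crop (115,245). Bring it back level along the same arc.

```bash
python3 -m pendant '[{"dp":[0,0.0095,-0.0065],"twist":0},{"dp":[0,0.020,-0.011],"twist":0},{"dp":[0,0.031,-0.014],"twist":0},{"dp":[0,0.0425,-0.015],"twist":0},{"dp":[0,0.054,-0.0145],"twist":0},{"dp":[0,0.065,-0.0125],"twist":0},{"dp":[0,0.076,-0.0085],"twist":0},{"dp":[0,0.086,-0.0025],"twist":0},{"dp":[0,0.095,0.0045],"twist":0},{"dp":[0,0.1026,0.0127],"twist":0},{"dp":[0,0.109,0.022],"twist":0},{"dp":[0,0.114,0.0325],"twist":0}]'
python3 -m pendant '[{"dp":[0,0,0],"twist":0},{"dp":[0,0,0],"twist":0},{"dp":[0,0,0],"twist":0}]'
python3 -m pendant '[{"dp":[0,0,0],"twist":0},{"dp":[0,0,0],"twist":0},{"dp":[0,0,0],"twist":0},{"dp":[0,0,0],"twist":0},{"dp":[0,0,-0.06],"twist":0},{"dp":[0,0,-0.12],"twist":0},{"dp":[0,0,-0.18],"twist":0},{"dp":[0,0,-0.24],"twist":0},{"dp":[0,0,-0.28],"twist":0},{"dp":[0,0,-0.28],"twist":0}]' -0.2
python3 - <<'E'
from h import *
info(W(88,123.5,300),82.8)
info(W(88,123.5,184),82.8)
E
```

```text
time: 12.15
eef_pos: [0.4651, 0.0997, 0.0953]
tcp_rot: [[-0.992, 0.124, -0.002], [0.124, 0.992, -0.003], [0.001, -0.003, -1.0]]
wrist_force: [-0.4, -2.6, 5.6]
gripper_width: 0.118
finger_force: 30.0
time: 12.45
eef_pos: [0.4651, 0.0999, 0.0948]
tcp_rot: [[-0.992, 0.125, -0.002], [0.125, 0.992, -0.002], [0.002, -0.002, -1.0]]
wrist_force: [-0.1, -4.7, -3.9]
gripper_width: 0.117
finger_force: 30.0
time: 13.45
eef_pos: [0.4683, 0.1013, 0.3102]
tcp_rot: [[-0.992, 0.125, 0.01], [0.125, 0.992, 0.001], [-0.01, 0.002, -1.0]]
wrist_force: [-0.2, -0.6, -0.4]
gripper_width: 0.601
finger_force: 0.0
dp [-0.2377  0.0952  0.0162] twist 0.0 yaw 82.81 q6 -79.0
dp [-0.2362  0.0948  0.1708] twist 0.0 yaw 82.81 q6 -79.0
```

```bash
python3 -m pendant '[{"dp":[-0.239,0.095,0.01],"twist":0},{"dp":[-0.239,0.095,0.01],"twist":0},{"dp":[-0.239,0.095,0.01],"twist":0},{"dp":[-0.239,0.095,0.01],"twist":0},{"dp":[-0.239,0.095,0.01],"twist":0},{"dp":[-0.239,0.095,0.01],"twist":0},{"dp":[-0.239,0.095,0.01],"twist":0},{"dp":[-0.239,0.095,0.01],"twist":0}]'
python3 - <<'E'
from h import *
info(W(88,123.5,184),82.8)
p=camera_params("wrist");im=get_image("wrist")
print(proj(p,[W(104,123.5,203.5),W(60,123.5,203.5)]))
cv2.imwrite("pics/w5.png",im)
E
```

```text
time: 14.25
eef_pos: [0.6513, 0.1488, 0.2987]
tcp_rot: [[-0.992, 0.125, 0.0], [0.125, 0.992, 0.0], [-0.0, 0.0, -1.0]]
wrist_force: [0.4, -0.0, 0.3]
gripper_width: 0.599
finger_force: 0.0
dp [-0.0038  0.0017  0.153 ] twist -0.0 yaw 82.79 q6 -76.0
[[255.56166033 215.07376827]
 [255.67525064 163.35174655]]
```

View pics/w5.png

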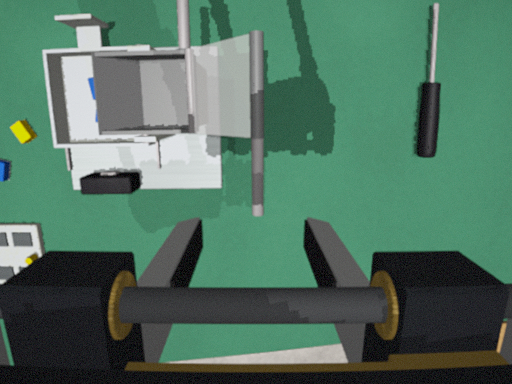

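The box is empty and level; the bar end at (258,214) matches the prediction. Grip and swing the lid shut.

```bash
python3 -m pendant '[{"dp":[-0.004,0.002,0.06],"twist":0},{"dp":[-0.004,0.002,0.12],"twist":0},{"dp":[-0.004,0.002,0.153],"twist":0},{"dp":[-0.004,0.002,0.153],"twist":0},{"dp":[-0.004,0.002,0.153],"twist":0}]'
python3 -m pendant '[{"dp":[0,0,0],"twist":0},{"dp":[0,0,0],"twist":0},{"dp":[0,0,0],"twist":0},{"dp":[0,0,0],"twist":0},{"dp":[0,0,0],"twist":0},{"dp":[0,0,0],"twist":0},{"dp":[0,0,0],"twist":0},{"dp":[0,0,0],"twist":0},{"dp":[0,0,0],"twist":0},{"dp":[0,0,0],"twist":0}]' 1
python3 -m pendant '[{"dp":[0,-0.019,-0.0145],"twist":0},{"dp":[0,-0.040,-0.025],"twist":0},{"dp":[0,-0.063,-0.0315],"twist":0},{"dp":[0,-0.0865,-0.0333],"twist":0},{"dp":[0,-0.110,-0.0307],"twist":0},{"dp":[0,-0.133,-0.0236],"twist":0},{"dp":[0,-0.1535,-0.0123],"twist":0},{"dp":[0,-0.172,0.0027],"twist":0},{"dp":[0,-0.187,0.021],"twist":0},{"dp":[0,-0.1985,0.042],"twist":0},{"dp":[0,-0.206,0.0645],"twist":0},{"dp":[0,-0.2086,0.087],"twist":0}]'
python3 -m pendant '[{"dp":[0,0,0],"twist":0},{"dp":[0,0,0],"twist":0}]'
python3 - <<'E'
from h import *
info(W(88,-33,118.5),82.8)
E
```

```text
time: 14.8
eef_pos: [0.6558, 0.1501, 0.1845]
tcp_rot: [[-0.992, 0.125, 0.001], [0.125, 0.992, 0.0], [-0.001, 0.0, -1.0]]
wrist_force: [0.3, -0.1, 0.2]
gripper_width: 0.603
finger_force: 0.0
time: 15.8
eef_pos: [0.6561, 0.151, 0.1835]
tcp_rot: [[-0.992, 0.125, 0.001], [0.125, 0.992, 0.001], [-0.001, 0.002, -1.0]]
wrist_force: [0.4, 4.0, 2.6]
gripper_width: 0.099
finger_force: 30.0
time: 17.0
eef_pos: [0.6368, -0.0052, 0.1161]
tcp_rot: [[-0.992, 0.126, 0.001], [0.126, 0.992, 0.002], [-0.001, 0.002, -1.0]]
wrist_force: [5.1, 6.2, -0.1]
gripper_width: 0.098
finger_force: 30.0
time: 17.2
eef_pos: [0.6368, -0.0049, 0.1159]
tcp_rot: [[-0.992, 0.126, 0.0], [0.126, 0.992, 0.002], [-0.0, 0.002, -1.0]]
wrist_force: [5.6, 3.6, -1.2]
gripper_width: 0.095
finger_force: 30.0
dp [ 0.0027 -0.0011 -0.0035] twist -0.0001 yaw 82.78 q6 -90.0
```

Lid shut. Release, rise and move to look at the strays.

```bash
python3 -m pendant '[{"dp":[0,0,0],"twist":0},{"dp":[0,0,0],"twist":0},{"dp":[0,0,0],"twist":0},{"dp":[0,0,0],"twist":0},{"dp":[0,0,-0.06],"twist":0},{"dp":[0,0,-0.12],"twist":0},{"dp":[0,-0.06,-0.14],"twist":0},{"dp":[0.04,-0.12,-0.14],"twist":0},{"dp":[0.04,-0.18,-0.14],"twist":0},{"dp":[0.04,-0.24,-0.14],"twist":0},{"dp":[0.04,-0.26,-0.14],"twist":0},{"dp":[0.04,-0.26,-0.14],"twist":0}]' -0.2
python3 - <<'E'
from h import *
p=camera_params("wrist");im=get_image("wrist");cv2.imwrite("pics/w6.png",im)
for q in blue(im,p):print(*q)
E
```

```text
time: 18.4
eef_pos: [0.5813, -0.1967, 0.2225]
tcp_rot: [[-0.992, 0.129, -0.001], [0.129, 0.992, 0.0], [0.001, 0.0, -1.0]]
wrist_force: [0.4, 0.5, -0.1]
gripper_width: 0.596
finger_force: 0.0
[156.7 206. ] [ 0.6107 -0.3189] [0.0306 0.0187] 155.1
[241.1 201.9] [ 0.6187 -0.2168] [0.0292 0.0175] 158.3
[403.7 137.4] [ 0.5662 -0.019 ] [0.0274 0.0394] 73.1
[405.9 105.1] [ 0.5297 -0.015 ] [0.0243 0.0023] 170.2
[392.4 106.7] [ 0.5296 -0.0308] [0.017  0.0279] 4.9
[416.7 105.4] [ 0.5314 -0.0024] [0.0272 0.0168] 170.7
```

View pics/w6.png

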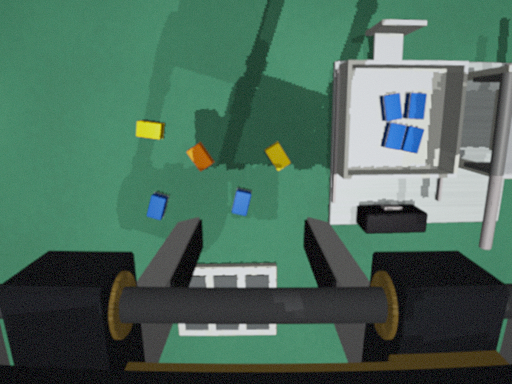

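Six blue blobs: four relays in the tray around (403,120), and strays at (157,206) and (241,202). Both yellow pieces and the orange one stay clear.

Run:
```python
from h import *
p=camera_params("wrist")
for u in[(195,266),(275,264)]:print(onz(p,u,.012))
print("yellow",onz(p,(278,156),.008),onz(p,(200,156),.008))
info(np.array([.6187,-.2168,.10]),-21)
info(np.array([.6107,-.3189,.10]),-22)
```

```text
[ 0.69290602 -0.28268382  0.012     ]
[ 0.70272272 -0.18331427  0.012     ]
yellow [ 0.56977178 -0.16464098  0.008     ] [ 0.55821135 -0.25462351  0.008     ]
dp [-0.0529 -0.023   0.1633] twist -0.212 yaw 82.69 q6 -108.0
dp [-0.0596 -0.1594  0.1631] twist -0.2092 yaw 82.69 q6 -108.0
```

```bash
python3 -m pendant '[{"dp":[-0.053,-0.023,0.08],"twist":0.288},{"dp":[-0.053,-0.023,0.08],"twist":0.288},{"dp":[-0.053,-0.023,0.08],"twist":0.288},{"dp":[-0.053,-0.023,0.08],"twist":0.288},{"dp":[-0.053,-0.023,0.08],"twist":0.288},{"dp":[-0.053,-0.023,0.08],"twist":0.288},{"dp":[-0.053,-0.023,0.08],"twist":0.288},{"dp":[-0.053,-0.023,0.08],"twist":0.288},{"dp":[-0.053,-0.023,0.08],"twist":0.288},{"dp":[-0.053,-0.023,0.08],"twist":0.288},{"dp":[-0.053,-0.023,0.08],"twist":0.288},{"dp":[-0.053,-0.023,0.08],"twist":0.288}]'
python3 -m pendant '[{"dp":[0,0,0],"twist":0.01},{"dp":[0,0,0],"twist":0.003},{"dp":[0,0,0],"twist":0.003}]'
python3 - <<'E'
from h import *
p=camera_params("wrist");im=get_image("wrist");cv2.imwrite("pics/w7.png",im)
for q in blue(im,p):print(*q)
for q in blue(get_image("side"),camera_params("side")):print("side",*q)
info(np.array([.6187,-.2168,.004]),-21)
E
```

```text
time: 19.65
eef_pos: [0.6197, -0.2138, 0.1627]
tcp_rot: [[0.351, 0.936, -0.0], [0.936, -0.351, 0.002], [0.001, -0.001, -1.0]]
wrist_force: [-0.1, 0.6, -0.6]
gripper_width: 0.601
finger_force: 0.0
time: 19.95
eef_pos: [0.6197, -0.2142, 0.1627]
tcp_rot: [[0.363, 0.932, -0.0], [0.932, -0.363, 0.001], [0.001, -0.001, -1.0]]
wrist_force: [0.9, 0.8, -0.2]
gripper_width: 0.6
finger_force: 0.0
[280.6 270.3] [ 0.6103 -0.3193] [0.0281 0.0219] 158.6
[252.9 181.1] [ 0.6179 -0.2175] [0.0272 0.019 ] 158.8
[95.2 46.9] [ 0.5265 -0.0435] [0.0266 0.0058] 14.3
[84.7 37. ] [ 0.521  -0.0316] [0.0278 0.0172] 3.1
[84.3 17.2] [ 0.5283 -0.0156] [0.0265 0.0054] 0.0
[115.9  20.6] [ 0.5548 -0.03  ] [0.0281 0.0182] 161.9
[114.8   3.7] [ 0.5601 -0.0162] [0.0302 0.0076] 157.0
[73.   8.1] [ 0.5218 -0.0039] [0.0274 0.0172] 169.0
side [335.1 302.5] [ 0.6119 -0.3172] [0.0243 0.0285] 153.8
side [320.7 272. ] [ 0.6196 -0.2167] [0.028  0.0241] 163.1
side [270.  225.4] [ 0.5551 -0.0108] [0.0615 0.0536] 0.1
side [129.2 116.2] [0.2516 0.7336] [0.079  0.2288] 85.0
dp [-2.800e-03 -1.000e-04  2.117e-01] twist -0.001 yaw -21.35 q6 -4.0
```

View pics/w7.png

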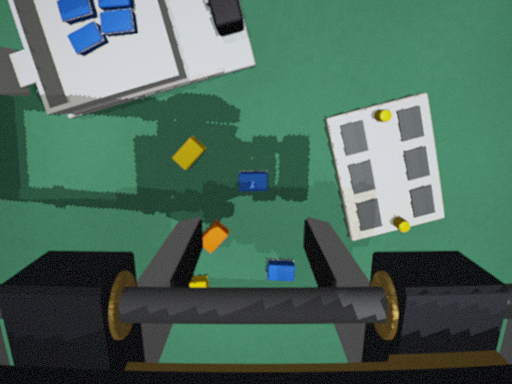

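Stray A at (253,181) is square to the fingers. Descend and grip.

```bash
python3 -m pendant '[{"dp":[-0.003,0,0.06],"twist":0},{"dp":[-0.003,0,0.12],"twist":0},{"dp":[-0.003,0,0.17],"twist":0},{"dp":[-0.003,0,0.20],"twist":0},{"dp":[-0.003,0,0.209],"twist":0},{"dp":[-0.003,0,0.209],"twist":0}]'
python3 -m pendant '[{"dp":[0,0,0],"twist":0},{"dp":[0,0,0],"twist":0},{"dp":[0,0,0],"twist":0},{"dp":[0,0,0],"twist":0},{"dp":[0,0,0],"twist":0},{"dp":[0,0,0],"twist":0},{"dp":[0,0,0],"twist":0},{"dp":[0,0,0],"twist":0}]' 1
python3 -m pendant '[{"dp":[0,0,-0.05],"twist":0},{"dp":[0,0,-0.1],"twist":0},{"dp":[0,0,-0.13],"twist":0},{"dp":[0,0,-0.13],"twist":0}]' 1
python3 - <<'E'
from h import *
info(W(-15,-98,100),-7.2)
info(W(-15,-98,32),-7.2)
E
```

```text
time: 20.65
eef_pos: [0.6182, -0.2182, 0.0053]
tcp_rot: [[0.365, 0.931, -0.002], [0.931, -0.365, 0.001], [0.0, -0.002, -1.0]]
wrist_force: [-0.1, 0.3, 0.5]
gripper_width: 0.603
finger_force: 0.0
time: 21.45
eef_pos: [0.619, -0.2192, 0.0071]
tcp_rot: [[0.365, 0.931, 0.001], [0.931, -0.365, -0.001], [0.0, 0.002, -1.0]]
wrist_force: [-0.6, 0.3, 6.6]
gripper_width: 0.292
finger_force: 30.0
time: 21.85
eef_pos: [0.6208, -0.22, 0.1073]
tcp_rot: [[0.365, 0.931, 0.007], [0.931, -0.365, -0.003], [-0.0, 0.008, -1.0]]
wrist_force: [1.1, 0.0, 0.5]
gripper_width: 0.294
finger_force: 30.0
dp [ 0.1554 -0.1991  0.0081] twist -0.0395 yaw -21.42 q6 -4.0
dp [ 0.1554 -0.1998  0.0988] twist -0.0395 yaw -21.42 q6 -4.0
```

```bash
python3 -m pendant '[{"dp":[0.155,-0.199,0],"twist":-0.0395},{"dp":[0.155,-0.199,0],"twist":-0.0395},{"dp":[0.155,-0.199,0],"twist":-0.0395},{"dp":[0.155,-0.199,0],"twist":-0.0395},{"dp":[0.155,-0.199,0],"twist":-0.0395},{"dp":[0.155,-0.199,0.05],"twist":-0.0395},{"dp":[0.155,-0.199,0.094],"twist":-0.0395},{"dp":[0.155,-0.199,0.094],"twist":-0.0395},{"dp":[0.155,-0.199,0.094],"twist":-0.0395}]' 1
python3 -m pendant '[{"dp":[0,0,0],"twist":0},{"dp":[0,0,0],"twist":0},{"dp":[0,0,0],"twist":0}]' 0.1
python3 -m pendant '[{"dp":[0,0,-0.06],"twist":0},{"dp":[0,0,-0.12],"twist":0},{"dp":[0,0,-0.15],"twist":0},{"dp":[0,0,-0.15],"twist":0}]' 0
python3 - <<'E'
from h import *
for q in blue(get_image("side"),camera_params("side")):print("side",*q)
info(np.array([.6107,-.3187,.13]),-21.5)
info(np.array([.6107,-.3187,.0055]),-21.5)
E
```

```text
time: 22.75
eef_pos: [0.5213, -0.0565, 0.0316]
tcp_rot: [[0.126, 0.992, -0.003], [0.992, -0.126, 0.001], [0.0, -0.003, -1.0]]
wrist_force: [-0.1, 0.5, 0.1]
gripper_width: 0.294
finger_force: 30.0
time: 23.05
eef_pos: [0.5222, -0.0564, 0.0335]
tcp_rot: [[0.125, 0.992, 0.001], [0.992, -0.125, -0.0], [-0.0, 0.001, -1.0]]
wrist_force: [0.1, -0.2, 0.3]
gripper_width: 0.448
finger_force: 0.0
time: 23.45
eef_pos: [0.5247, -0.0568, 0.1497]
tcp_rot: [[0.125, 0.992, 0.009], [0.992, -0.125, -0.002], [-0.001, 0.009, -1.0]]
wrist_force: [0.3, -0.1, 0.5]
gripper_width: 0.498
finger_force: 0.0
side [335.2 302.5] [ 0.6121 -0.3174] [0.0286 0.0242] 163.1
side [263.7 225.5] [ 0.5381 -0.0059] [0.0271 0.0442] 83.4
side [275.2 224.6] [ 0.5705 -0.0116] [0.0228 0.0469] 69.8
side [114.5 116. ] [0.1995 0.7496] [0.1742 0.2283] 85.9
dp [-0.3323  0.1597  0.024 ] twist 0.0397 yaw -7.19 q6 -7.0
dp [-0.3322  0.1589  0.19  ] twist 0.0397 yaw -7.19 q6 -7.0
```

```bash
python3 -m pendant '[{"dp":[-0.332,0.159,0.02],"twist":0.0397},{"dp":[-0.332,0.159,0.02],"twist":0.0397},{"dp":[-0.332,0.159,0.02],"twist":0.0397},{"dp":[-0.332,0.159,0.02],"twist":0.0397},{"dp":[-0.332,0.159,0.02],"twist":0.0397},{"dp":[-0.332,0.159,0.02],"twist":0.0397},{"dp":[-0.332,0.159,0.02],"twist":0.0397},{"dp":[-0.332,0.159,0.02],"twist":0.0397}]' -0.2
python3 - <<'E'
from h import *
p=camera_params("wrist");im=get_image("wrist");cv2.imwrite("pics/w8.png",im)
for q in blue(im,p):print(*q)
info(np.array([.6107,-.3187,.0055]),-21.5)
E
```

```text
time: 24.3
eef_pos: [0.6077, -0.3174, 0.1281]
tcp_rot: [[0.367, 0.93, -0.004], [0.93, -0.367, 0.003], [0.002, -0.005, -1.0]]
wrist_force: [0.6, -0.5, 0.1]
gripper_width: 0.596
finger_force: 0.0
[257.  185.5] [ 0.6101 -0.3188] [0.0279 0.0189] 158.5
dp [-0.0015  0.0052  0.1644] twist 0.0001 yaw -21.48 q6 -12.0
```

```bash
python3 -m pendant '[{"dp":[-0.002,0.001,0.06],"twist":0},{"dp":[-0.002,0.001,0.12],"twist":0},{"dp":[-0.002,0.001,0.15],"twist":0},{"dp":[-0.002,0.001,0.161],"twist":0},{"dp":[-0.002,0.001,0.161],"twist":0},{"dp":[-0.002,0.001,0.161],"twist":0}]'
python3 -m pendant '[{"dp":[0,0,0],"twist":0},{"dp":[0,0,0],"twist":0},{"dp":[0,0,0],"twist":0},{"dp":[0,0,0],"twist":0},{"dp":[0,0,0],"twist":0},{"dp":[0,0,0],"twist":0},{"dp":[0,0,0],"twist":0},{"dp":[0,0,0],"twist":0}]' 1
python3 -m pendant '[{"dp":[0,0,-0.05],"twist":0},{"dp":[0,0,-0.1],"twist":0},{"dp":[0,0,-0.13],"twist":0},{"dp":[0,0,-0.13],"twist":0}]' 1
python3 - <<'E'
from h import *
info(W(22,-104,100),-7.2)
info(W(22,-104,40),-7.2)
E
```

```text
time: 24.95
eef_pos: [0.6102, -0.3196, 0.0115]
tcp_rot: [[0.365, 0.931, 0.002], [0.931, -0.365, -0.001], [-0.0, 0.002, -1.0]]
wrist_force: [-0.6, 0.0, 0.0]
gripper_width: 0.601
finger_force: 0.0
time: 25.75
eef_pos: [0.6095, -0.3201, 0.0104]
tcp_rot: [[0.366, 0.93, 0.001], [0.93, -0.366, -0.0], [-0.0, 0.001, -1.0]]
wrist_force: [0.6, 0.4, 5.3]
gripper_width: 0.291
finger_force: 29.9
time: 26.15
eef_pos: [0.6113, -0.3211, 0.1107]
tcp_rot: [[0.366, 0.93, 0.006], [0.93, -0.366, -0.004], [-0.001, 0.007, -1.0]]
wrist_force: [0.1, 0.1, -0.2]
gripper_width: 0.292
finger_force: 29.9
dp [ 0.2896 -0.1872  0.0126] twist -0.0397 yaw -21.49 q6 -12.0
dp [ 0.2897 -0.1877  0.0926] twist -0.0397 yaw -21.49 q6 -12.0
```

```bash
python3 -m pendant '[{"dp":[0.2896,-0.185,0],"twist":-0.0397},{"dp":[0.2896,-0.185,0],"twist":-0.0397},{"dp":[0.2896,-0.185,0],"twist":-0.0397},{"dp":[0.2896,-0.185,0],"twist":-0.0397},{"dp":[0.2896,-0.185,0],"twist":-0.0397},{"dp":[0.2896,-0.185,0],"twist":-0.0397},{"dp":[0.2896,-0.185,0.04],"twist":-0.0397},{"dp":[0.2896,-0.185,0.08],"twist":-0.0397},{"dp":[0.2896,-0.185,0.08],"twist":-0.0397},{"dp":[0.2896,-0.185,0.08],"twist":-0.0397}]' 1
python3 -m pendant '[{"dp":[0,0,0],"twist":0},{"dp":[0,0,0],"twist":0},{"dp":[0,0,0],"twist":0}]' 0.1
python3 -m pendant '[{"dp":[0,0,-0.06],"twist":0},{"dp":[0,0,-0.12],"twist":0},{"dp":[0,0,-0.18],"twist":0},{"dp":[0,0,-0.24],"twist":0},{"dp":[0,0,-0.24],"twist":0}]' 0
python3 - <<'E'
from h import *
p=camera_params("wrist");im=get_image("wrist")
a=cv2.resize(get_image("scene")[140:320,90:310],(288,236));b=np.zeros((384,288,3),np.uint8);b[:236]=a
cv2.imwrite("pics/w9.png",np.hstack([im,b]))
info(W(-140,-87,200),82.8)
E
```

```text
time: 27.15
eef_pos: [0.559, -0.0673, 0.0461]
tcp_rot: [[0.126, 0.992, -0.003], [0.992, -0.126, 0.001], [0.0, -0.003, -1.0]]
wrist_force: [0.3, 0.1, 0.4]
gripper_width: 0.292
finger_force: 29.9
time: 27.45
eef_pos: [0.5605, -0.0674, 0.0484]
tcp_rot: [[0.126, 0.992, 0.002], [0.992, -0.126, -0.0], [-0.0, 0.002, -1.0]]
wrist_force: [-0.1, -0.4, -0.1]
gripper_width: 0.445
finger_force: 0.0
time: 27.95
eef_pos: [0.5637, -0.0679, 0.2352]
tcp_rot: [[0.125, 0.992, 0.015], [0.992, -0.125, -0.003], [-0.002, 0.015, -1.0]]
wrist_force: [1.4, -0.6, -0.5]
gripper_width: 0.499
finger_force: 0.0
dp [ 0.022  -0.2159  0.0379] twist -0.25 yaw -7.2 q6 -7.0
```

View pics/w9.png

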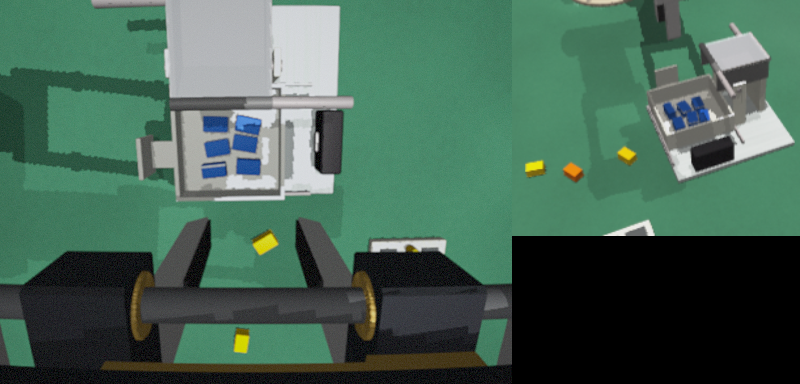

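All six blue relays are in the tray, at (203–260,124–170), and the box is level with its lid shut. Next, close the fingers and go in front of the push plate at (147,158).

```bash
python3 -m pendant '[{"dp":[0.022,-0.20,0.03],"twist":0},{"dp":[0.022,-0.20,0.03],"twist":0},{"dp":[0.022,-0.20,0.03],"twist":0},{"dp":[0.022,-0.20,0.03],"twist":0},{"dp":[0.022,-0.20,0.08],"twist":0},{"dp":[0.022,-0.20,0.14],"twist":0},{"dp":[0.022,-0.20,0.15],"twist":0},{"dp":[0.022,-0.20,0.15],"twist":0}]' 1
python3 - <<'E'
from h import *
info(W(-128,-87,27),-7.2)
im=get_image("side");cv2.imwrite("pics/side2.png",cv2.resize(im[150:270,180:340],(800,600)))
E
```

```text
time: 28.85
eef_pos: [0.4116, -0.0315, 0.1133]
tcp_rot: [[0.125, 0.992, -0.005], [0.992, -0.125, 0.001], [0.001, -0.005, -1.0]]
wrist_force: [-1.0, -0.4, 0.1]
gripper_width: 0.005
finger_force: 0.0
dp [-0.0004  0.0033  0.1151] twist -0.0 yaw -7.2 q6 -7.0
```

View pics/side2.png

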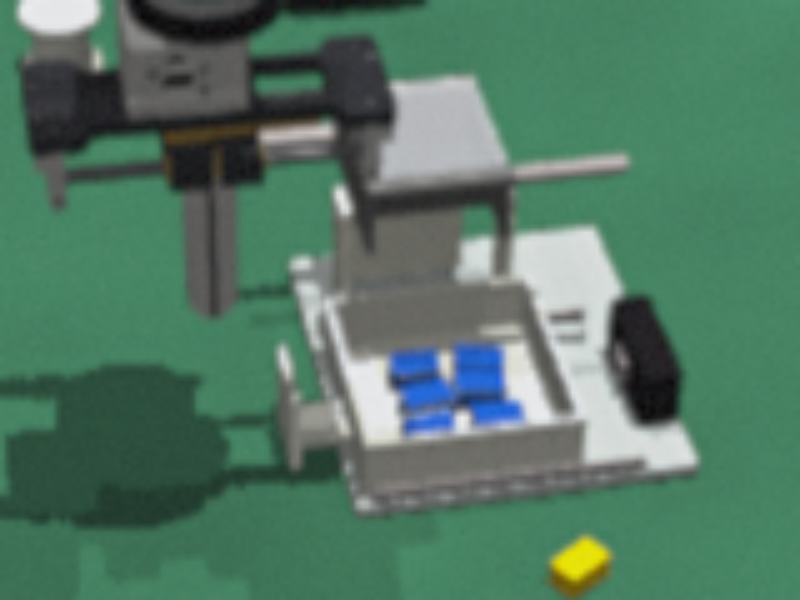

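The fingers stand clear in front of the plate. Descend, then push along loader +x.

```bash
python3 -m pendant '[{"dp":[0,0,0.05],"twist":0},{"dp":[0,0,0.10],"twist":0},{"dp":[0,0,0.113],"twist":0},{"dp":[0,0,0.113],"twist":0},{"dp":[0,0,0.113],"twist":0}]' 1
python3 -m pendant '[{"dp":[0,0.015,0],"twist":0},{"dp":[0,0.027,0],"twist":0},{"dp":[0,0.038,0],"twist":0},{"dp":[0,0.048,0],"twist":0},{"dp":[0,0.056,0],"twist":0},{"dp":[0,0.062,0],"twist":0},{"dp":[0,0.067,0],"twist":0},{"dp":[0,0.071,0],"twist":0},{"dp":[0,0.071,0],"twist":0}]' 1
python3 - <<'E'
from h import *
info(W(-71.5,-87,27),-7.2)
E
```

```text
time: 29.4
eef_pos: [0.4149, -0.0322, 0.0316]
tcp_rot: [[0.125, 0.992, 0.003], [0.992, -0.125, -0.001], [-0.0, 0.003, -1.0]]
wrist_force: [0.4, 0.4, -0.6]
gripper_width: 0.004
finger_force: 0.0
time: 30.3
eef_pos: [0.4669, -0.0387, 0.0301]
tcp_rot: [[0.125, 0.992, 0.001], [0.992, -0.125, -0.0], [-0.0, 0.002, -1.0]]
wrist_force: [0.2, 0.8, 0.0]
gripper_width: 0.006
finger_force: 0.0
dp [0.     0.0037 0.0042] twist 0.0 yaw -7.19 q6 -6.0
```

```bash
python3 -m pendant '[{"dp":[0,0.004,0],"twist":0},{"dp":[0,0.008,0],"twist":0},{"dp":[0,0.010,0],"twist":0},{"dp":[0,0.012,0],"twist":0},{"dp":[0,0.012,0],"twist":0}]' 1
```

```text
time: 30.8
eef_pos: [0.472, -0.0391, 0.0297]
tcp_rot: [[0.125, 0.992, -0.005], [0.992, -0.125, 0.001], [0.0, -0.005, -1.0]]
wrist_force: [-5.2, -0.6, 3.8]
gripper_width: 0.008
finger_force: 2.7
```

The tray is hard against its stop. Back off, rise and check.

```bash
python3 -m pendant '[{"dp":[0,0,0],"twist":0},{"dp":[0,-0.03,0],"twist":0},{"dp":[0,-0.07,0],"twist":0},{"dp":[0,-0.10,0],"twist":0},{"dp":[0,-0.10,-0.06],"twist":0},{"dp":[0,-0.10,-0.12],"twist":0},{"dp":[0,-0.10,-0.18],"twist":0},{"dp":[0,-0.14,-0.24],"twist":0},{"dp":[0,-0.14,-0.24],"twist":0}]' 1
python3 - <<'E'
from h import *
a=get_image("side");b=get_image("scene")
cv2.imwrite("pics/end.png",np.hstack([cv2.resize(a[130:330,180:420],(400,333)),cv2.resize(b[130:380,80:380],(400,333))]))
for q in blue(a,camera_params("side")):print(q)
E
```

```text
time: 31.7
eef_pos: [0.3719, -0.0267, 0.215]
tcp_rot: [[0.125, 0.992, 0.01], [0.992, -0.125, -0.002], [-0.001, 0.01, -1.0]]
wrist_force: [1.2, -0.3, -0.7]
gripper_width: 0.003
finger_force: 0.0
(array([291.1, 229.8]), array([ 0.6057, -0.0453]), array([0.0252, 0.0166]), np.float64(163.2))
(array([282. , 223.1]), array([ 0.5911, -0.0112]), array([0.0611, 0.0448]), np.float64(170.5))
(array([114.6, 116.1]), array([0.1997, 0.7494]), array([0.1733, 0.2283]), np.float64(85.9))
```

View pics/end.png

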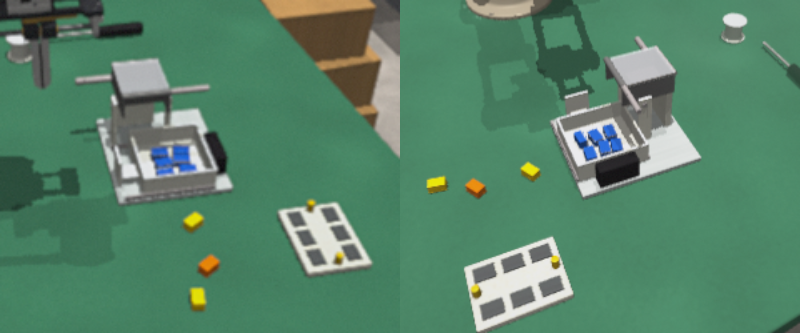

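The tray stays home against the latch with all six relays in it. The lid is shut, the box is level and the bystanders have not moved. I am handing the job in.

```bash
python3 -c "
from rig import order
print(order.finish_job())"
```

```text
the job is handed in; nothing more can be done
None
```

The job is handed in: all four box relays and both strays are in the tray, the box is level with its lid shut, and the tray was still home after I backed off; the spool, screwdriver and pallet were never touched.

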